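# Close up the row of spare tiles under the sink

### The arm

A 7-joint arm with a two-finger parallel gripper is mounted at the origin on the work surface. World frame = base frame: x ahead of the robot, y to its left, z up, the work surface at z = 0. Lengths are in m, angles in rad, forces in N, time in s.
With the tool pointing down it reaches from about 0.35 to 0.9 m from the base axis. Payload 8.1 kg.
Tool frame: the origin (TCP) lies at the centre of the arm's flange, where the gripper is bolted on; the fingertips stand 178 mm ahead of it and the grasp point (between the pads) lies 159 mm ahead of it; z points along the fingers, y is the direction in which the jaws open and shut (so a half turn about z gives the same grasp; the last joint's range is limited). The gripper opens to 92 mm and grips with 3 to 60 N. Pads are 19 mm wide; open, the fingers measure 130 mm over their backs; the gripper's body (75 mm by 190 mm) begins 47 mm behind the grasp point.
Start: joints at [-1.374, 0.434, 0.025, 1.573, -0.012, 1.134, -0.075], TCP at [0.185, 0.597, 0.405] pointing down, gripper open.
Joint ranges: [-2.62, 2.62], [-0.44, 2.09], [-1.27, 1.32], [0.08, 2.57], [-1.32, 4.46], [0.12, 2], [-2.74, 2.74]. Speed limits (rad/s): [2.22, 2.22, 3.01, 3.01, 3.14, 3.14, 3.14].

### API

Orientations are given as a rotation vector (axis times angle).
In Python, from cell import arm, get_image, camera_model gives the robot as it stands. The module is installed in compiled form; this text tells all that it offers.
- The arm moves only by the shell command python3 -m pendant 'ROWS' [FORCE]. ROWS is JSON, a list that holds one entry, the list of rows, each a list of 7 numbers: the shift along the tool's x, y, z in mm, then the turn, a rotation vector about the tool's x, y, z in rad, then the closure, from -1 (fully open) to 1 (shut). In form: [[[x, y, z, rx, ry, rz, hand], ...]]. A call has 1 to 20 rows; each row is the pose to reach, as a shift and turn from the pose commanded when the call began, along the tool's axes at that moment; what a row does not reach only later rows make up. A row lasts 1/8 s, in which the tool goes at most 62.5 mm and 10.7 degrees, less where a joint would pass 70% of its speed; a pose out of reach is approached as far as the arm can. A call with a gripper value outside its range is refused whole. The fingers move at their own pace and stop on an object; FORCE is the grip in N (left out, the last holds). Time passes only in rows, so rows that repeat a pose let the fingers close. It gives the time, the measured TCP pose, the force and the opening at its end, in the units of the state.
- arm.observe(): the state, without advancing time (a new reading comes with each control period).
- get_image(name): name is "scene" or "top" or "wrist"; returns the picture (400x640x3 uint8, red, green, blue); there is no depth.
- camera_model(name): a dict with "fx", "fy", "cx", "cy" (pixels), "k1" (the pictures are not rectified: a ray, as slopes to the right and down, at radius r is drawn at 1 + k1 r^2 times it, then the intrinsics apply), "position" and "orientation" of the camera in the world; the wrist camera has in their place "T_tool_cam" (4x4, takes a point from camera to tool coordinates, whose origin is the TCP and whose axes are the flange's). Camera axes: x right, y down, z forward; pixel columns grow to the right and rows downward; lengths in m; the calibration is good to about 2 mm. A picture is of the moment at which its call begins: read the wrist's pose just before it. camera_model takes no time and is no camera call.
- arm.sign_off(): hands the job in, once; it reports no verdict.
The state is a dict: "clock": time; "joints": joint angles; "dq": joint speeds; "joint_efforts": joint torques, N m; "position": TCP position; "ee_rot": TCP orientation; "force": force on the tool from outside, world axes, zero at the start; "ft_torque": the same for the moment, N m; "width": opening from 0.0 (shut) to 1.0 (fully open).
Only numpy, scipy, OpenCV 4.12 (cv2) and the standard library are available. Lean on these libraries where they do the work, as an engineer would, in place of code of your own. Each camera call takes 0.05 s, during which the arm holds its last target.

### The job

A spare wall tile lies flat on the raised dark stone ledge: push it out, still flat, until it overhangs the ledge's front edge by about a third of its length, grip that overhanging end, lift the tile off and lay it gently (not dropped) and flat on the cabinet floor near the two loose tiles. Then get all three tiles, in any order, into one straight closed row in the wooden corner: each with a short end flat against the long batten, long sides touching, and the first tile tight against the short stop. Let go and leave the jar, the pail lid and the scraper where they stand.

Things in the scene. Friction and masses are not known exactly. Their poses are not given: they have to be found in the camera images.
- ledge: Fixed dark grey stone slab on two brick feet, 200 (own x) x 200 (own y) mm, slab 22 mm thick, its flat top 70 mm above the cabinet floor. Origin: centre of its footprint, on the floor. Own +x points roughly away from the robot; the front edge is at own x = -100 mm, with free space before it and 70 mm of free height down to the floor.
- tile_ledge: Plain white glazed ceramic wall tile, a flat rectangle 130 long (own x) x 60 wide (own y) x 6 mm thick, about 105 g. Origin: centre of its underside; z up. The three tiles are alike. This one starts flat on the ledge, wholly inside it, its length roughly along the ledge's own x (own -x end towards the front edge). Slides freely when pushed at its back end.
- tile_a: Plain white glazed ceramic wall tile, a flat rectangle 130 long (own x) x 60 wide (own y) x 6 mm thick, about 105 g. Origin: centre of its underside; z up. The three tiles are alike. Starts on the floor inside the wooden corner, crooked and off the battens.
- tile_b: Plain white glazed ceramic wall tile, a flat rectangle 130 long (own x) x 60 wide (own y) x 6 mm thick, about 105 g. Origin: centre of its underside; z up. The three tiles are alike. Starts on the floor inside the wooden corner, crooked and off the battens, beside the other one (which of the two is nearer the stop varies).
- corner: Fixed L of two wooden battens on the floor, 22 mm wide and high. Origin: inner corner, on the floor. Long batten's inner face: plane own x=0, own y from 0 to -308 mm. Short stop's inner face: plane own y=0, own x from 0 to -150 mm. Tiles belong at own x<0, y<0; own +x points away from the robot, +y to its left. Filled row: tile centres at own x=-65, y=-30, -90, -150 mm.
- jar: Bystander: closed glass jar, 80 mm across, 110 mm high, standing on the floor. Origin: centre of its underside.
- pail_lid: Bystander: round pail lid 200 mm across, 18 mm high, flat on the floor. Origin: centre of its underside.
- scraper: Bystander: tile scraper lying on the floor, 180 mm long (own x, handle to -x), blade 90 mm wide, 18 mm high. Origin: on the floor under the handle's front part, 79 mm behind the blade's edge.
There are look-alikes about, which are no part of the job. What is shaped like the tile_ledge but red is not meant.

How it is judged:
By the outcome, as a careful person would: the job done as asked, in the order asked, and still so for the second after the job is handed in, with the robot touching nothing.
It also fails if it takes over 64 s, if anything falls off the work surface, if the arm or the gripper's body presses on something with over 40 N, if the wrist force passes 120 N, or if a joint passes its speed limit or range.

## Working session

There is one attempt and no reset: what is moved stays moved. The work goes in short steps, Python scripts to look and compute and a shell command to move; the robot and the scene stay as the last step left them, time stands still between calls to the robot, and variables do not carry over. Pictures are saved under pics/ and viewed, and the job is handed in when it is done.

```bash
mkdir -p pics
cat > h.py <<'E'
import numpy as np, cv2
from scipy.spatial.transform import Rotation as R
from cell import arm,get_image,camera_model
def cam(name,st=None):
    m=camera_model(name)
    if name=='wrist':
        st=st or arm.observe()
        T=np.array(m['T_tool_cam']); Rt=R.from_rotvec(st['ee_rot']).as_matrix()
        return m, Rt@T[:3,:3], Rt@T[:3,3]+np.array(st['position'])
    o=np.array(m['orientation'],float)
    Rm=R.from_rotvec(o).as_matrix() if o.size==3 else (o if o.shape==(3,3) else R.from_quat(o).as_matrix())
    return m,Rm,np.array(m['position'])
def ray(c,uv):
    m,Rm,p=c
    K=np.array([[m['fx'],0,m['cx']],[0,m['fy'],m['cy']],[0,0,1.]])
    d=(np.array(uv,float)-[m['cx'],m['cy']])/[m['fx'],m['fy']]
    s=d.copy()
    for _ in range(30): s=d/(1+m['k1']*(s@s))
    return p,Rm@np.array([s[0],s[1],1])
def onz(c,uv,z):
    p,d=ray(c,uv); return p+d*(z-p[2])/d[2]
def proj(c,P):
    m,Rm,p=c; q=Rm.T@(np.array(P)-p); s=q[:2]/q[2]; s=s*(1+m['k1']*(s@s))
    return np.array([m['fx']*s[0]+m['cx'],m['fy']*s[1]+m['cy']])
def save(n,im): cv2.imwrite('pics/'+n+'.png',im[:,:,::-1])
E
python3 - <<'E'
from h import *
s=arm.observe(); print(s)
for n in ['scene','top','wrist']:
    print(n,camera_model(n)); im=get_image(n); save(n+'0',im); np.save('pics/'+n+'0.npy',im)
E
```

```text
{'clock': 0.0, 'joints': array([-1.37363022,  0.43521837,  0.02492877,  1.57409138, -0.01161879,
        1.1339915 , -0.07510402]), 'dq': array([ 0.00061805,  0.00014784, -0.00112285,  0.00062041, -0.00179593,
       -0.00050791,  0.00050047]), 'joint_efforts': array([-1.17861258e-03, -6.67858672e+01,  9.84564275e-01, -3.14457464e+01,
       -6.06346875e-02,  4.30490007e-02,  1.66990621e-04]), 'position': array([0.18449794, 0.59690565, 0.4039493 ]), 'ee_rot': array([-4.69155917e-01, -3.10623387e+00,  2.44836011e-03]), 'force': array([ 0.22059098, -0.50238046, -0.5515151 ]), 'ft_torque': array([ 0.01441143,  0.02803251, -0.00680353]), 'width': 0.9998450751501703}
scene {'fx': 409.37772115062404, 'fy': 409.37772115062404, 'cx': 324.0063225682153, 'cy': 199.39521100196808, 'k1': -0.045941698303716035, 'position': array([ 1.46687773, -0.12734814,  1.1589069 ]), 'orientation': array([-1.98476062, -1.56319831,  0.60145665])}
top {'fx': 365.18744008994446, 'fy': 365.18744008994446, 'cx': 319.3448706220721, 'cy': 194.16204033337104, 'k1': -0.018663949929151907, 'position': array([0.43594937, 0.08714085, 1.16152607]), 'orientation': array([-2.13867328,  2.15944623, -0.14173837])}
wrist {'fx': 325.2055645684822, 'fy': 325.2055645684822, 'cx': 321.00961627933674, 'cy': 195.6821158745093, 'k1': -0.05941539860073132, 'T_tool_cam': array([[ 1.06460773e-03, -9.50881550e-01, -3.09553137e-01,
         8.58858093e-02],
       [ 9.99999280e-01,  8.41141313e-04,  8.55365946e-04,
        -2.77686868e-04],
       [-5.52973764e-04, -3.09553825e-01,  9.50881761e-01,
         2.06742414e-02],
       [ 0.00000000e+00,  0.00000000e+00,  0.00000000e+00,
         1.00000000e+00]])}
```

View pics/scene0.png

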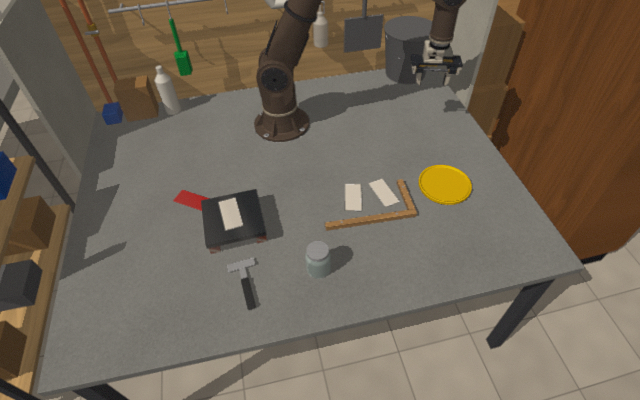

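View pics/top0.png

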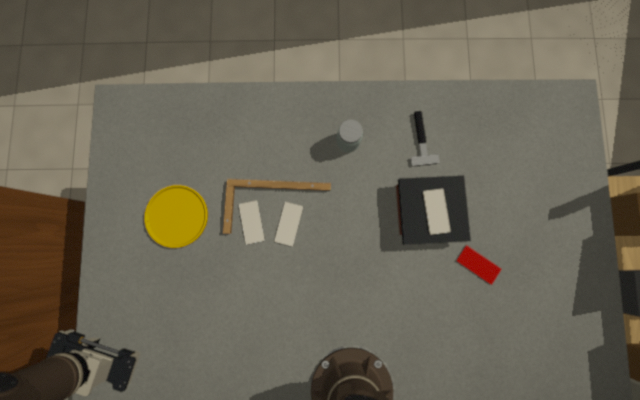

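View pics/wrist0.png

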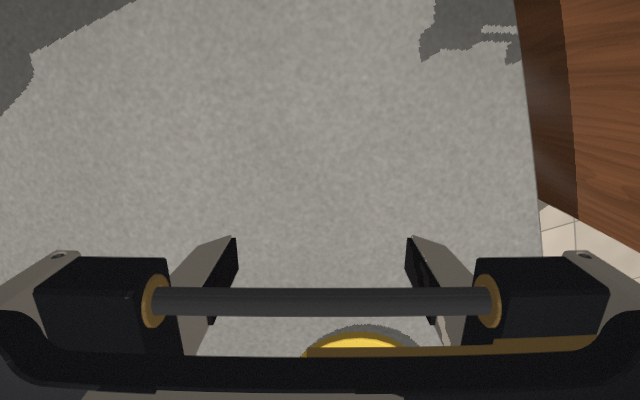

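The top view shows the ledge at about (434,210) with a white tile on it at (437,211). The red look-alike is at (478,265), and the two loose tiles are at (251,222) and (289,224). The corner is at (231,187), the lid at (176,216), the jar at (350,131) and the scraper at (424,140). Next I'll measure.

```bash
cat >> h.py <<'E'
def whites(im,c,roi=None,zs=None,thr=150):
    hsv=cv2.cvtColor(im,cv2.COLOR_RGB2HSV)
    m=((hsv[:,:,2]>thr)&(hsv[:,:,1]<60)).astype(np.uint8)
    if roi: 
        k=np.zeros_like(m); x0,y0,x1,y1=roi; k[y0:y1,x0:x1]=1; m*=k
    out=[]
    for ct in cv2.findContours(m,cv2.RETR_EXTERNAL,cv2.CHAIN_APPROX_NONE)[0]:
        if cv2.contourArea(ct)<150: continue
        out.append(ct[:,0,:])
    return out
def rect_on(c,ct,z):
    P=np.array([onz(c,p,z)[:2] for p in ct])*1000
    (cx,cy),(w,h),a=cv2.minAreaRect(P.astype(np.float32))
    if w<h: w,h,a=h,w,a+90
    a=(a+90)%180-90
    return np.round([cx,cy,w,h,a],1)
E
python3 - <<'E'
from h import *
im=np.load('pics/top0.npy'); c=cam('top')
for ct in whites(im,c,(200,150,500,280)):
    print('top',ct.mean(0).round(), 'z6',rect_on(c,ct,.006),'z76',rect_on(c,ct,.076))
hsv=cv2.cvtColor(im,cv2.COLOR_RGB2HSV)
def cnt(m,a=200): return [x[:,0] for x in cv2.findContours(m.astype(np.uint8),cv2.RETR_EXTERNAL,cv2.CHAIN_APPROX_NONE)[0] if cv2.contourArea(x)>a]
k=(hsv[:,:,0]>8)&(hsv[:,:,0]<22)&(hsv[:,:,1]>110)&(hsv[:,:,2]>80); k[:, :215]=0;k[:,340:]=0;k[:170]=0;k[245:]=0
for ct in cnt(k,50): print('bat',cv2.approxPolyDP(ct.reshape(-1,1,2),3,True)[:,0].tolist())
k=(hsv[:,:,2]<55); k[:,:390]=0;k[:,475:]=0;k[:170]=0;k[250:]=0
for ct in cnt(k,500): print('ledge',rect_on(c,ct,.07), cv2.approxPolyDP(ct.reshape(-1,1,2),4,True)[:,0].tolist())
a=cv2.resize(im[160:290,210:350],None,fx=5,fy=5,interpolation=cv2.INTER_CUBIC)
save('topA',a)
save('topB',cv2.resize(im[100:290,380:520],None,fx=3,fy=3,interpolation=cv2.INTER_CUBIC))
im=np.load('pics/scene0.npy'); c=cam('scene')
for ct in whites(im,c,(195,170,410,250)):
    print('sc',ct.mean(0).round(), 'z6',rect_on(c,ct,.006),'z76',rect_on(c,ct,.076))
E
```

```text
top [288. 224.] z6 [501.5 189.6 129.7  59.4 -14.7] z76 [497.5 183.4 121.9  55.8 -14.7]
top [251. 222.] z6 [507.8 307.9 129.9  59.7  11.2] z76 [503.4 294.5 122.   56.1  11.2]
top [436. 211.] z6 [ 536.8 -280.   134.8   61.4    6.4] z76 [ 530.7 -257.8  126.7   57.7    6.4]
bat [[223, 232], [230, 232], [235, 185], [329, 189], [329, 184], [251, 180], [248, 185], [248, 180], [229, 179]]
ledge [ 534.9 -246.2  206.7  195.8  -87.8] [[462, 177], [398, 180], [403, 244], [469, 239]]
sc [230. 213.] z6 [ 470.9 -265.2  138.6   61.8    6.6] z76 [ 531.4 -256.8  130.2   58.1    6.6]
sc [353. 197.] z6 [503.2 190.7 129.9  60.3 -15.1] z76 [561.7 171.4 122.   56.6 -15.1]
sc [384. 192.] z6 [507.9 307.7 132.2  62.9  10.8] z76 [566.1 281.3 124.2  59.1  10.8]
```

View pics/topA.png

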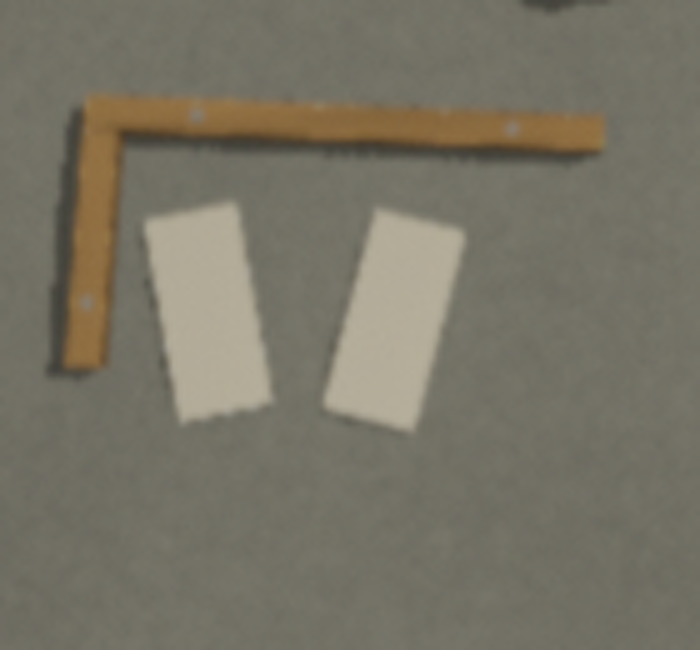

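View pics/topB.png

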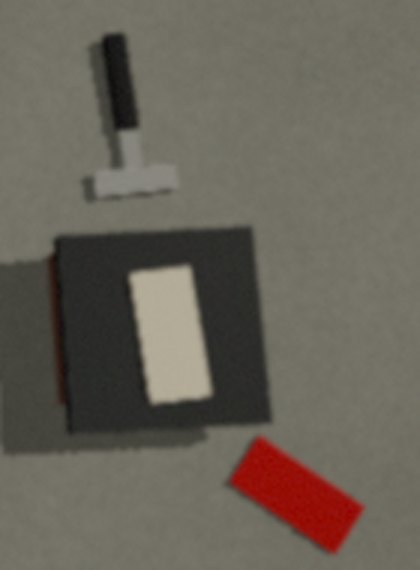

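The tile meant is the white one on the dark ledge at (437,211). The red one at (478,265) is the decoy, and the loose whites at (251,222) and (289,224) are tiles a and b. The crops confirm this. Next I'll compute the corner and ledge frames.

Run:
```python
from h import *
c=cam('top')
f=lambda u,s,o:(np.array(u)+.5)/s-.5+np.array(o)
P={n:onz(c,f(u,5,(210,160)),.022)[:2]*1000 for n,u in dict(O=(120,131),L=(603,152),S=(104,369),outL=(603,114),outO=(84,94)).items()}
for n,p in P.items(): print(n,p.round(1))
print('long len/ang',np.linalg.norm(P['L']-P['O']),np.degrees(np.arctan2(*(P['O']-P['L'])))," short",np.linalg.norm(P['S']-P['O']),np.degrees(np.arctan2(*(P['O']-P['S'])[::-1])))
Q=[onz(c,f(u,3,(380,100)),.07)[:2]*1000 for u in [(55,238),(251,227),(271,421),(70,432)]]
print(np.round(Q,1),np.mean(Q,0))
for i in range(4):
    d=Q[(i+1)%4]-Q[i]; print(np.linalg.norm(d).round(1),np.degrees(np.arctan2(d[1],d[0])).round(2))
s=arm.observe(); M=R.from_rotvec(s['ee_rot']).as_matrix(); print(M.round(3))
```

```text
O [621.2 362.4]
L [604.7  56.8]
S [471.3 369.1]
outL [629.   56.5]
outO [645.3 385.9]
long len/ang 306.03910697527647 3.096209977555852  short 150.03929649390898 -2.5459781035858313
[[ 629.3 -148. ]
 [ 638.6 -347.4]
 [ 443.3 -355.2]
 [ 434.7 -155.4]] [ 536.49544651 -251.49650101]
199.6 -87.31
195.5 -177.73
199.9 92.47
194.7 2.18
[[-0.955  0.295 -0.   ]
 [ 0.295  0.955 -0.001]
 [-0.    -0.001 -1.   ]]
```

```bash
cat > st.py <<'E'
from h import *
s=arm.observe(); M=R.from_rotvec(s['ee_rot']).as_matrix()
print('t',round(s['clock'],2),'pos',(s['position']*1000).round(1),'toolx yaw',np.degrees(np.arctan2(M[1,0],M[0,0])).round(2),'tilt',M[:2,2].round(4),'F',s['force'].round(1),'w',round(s['width']*92,1),'j',s['joints'].round(2))
E
python3 -m pendant '[[[-665,-678,0,0,0,-0.414,0.565],[-665,-678,0,0,0,-0.414,0.565],[-665,-678,0,0,0,-0.414,0.565],[-665,-678,0,0,0,-0.414,0.565],[-665,-678,0,0,0,-0.414,0.565],[-665,-678,0,0,0,-0.414,0.565],[-665,-678,0,0,0,-0.414,0.565],[-665,-678,0,0,0,-0.414,0.565],[-665,-678,0,0,0,-0.414,0.565],[-665,-678,0,0,0,-0.414,0.565],[-665,-678,0,0,0,-0.414,0.565],[-665,-678,0,0,0,-0.414,0.565],[-665,-678,0,0,0,-0.414,0.565],[-665,-678,0,0,0,-0.414,0.565],[-665,-678,0,0,0,-0.414,0.565],[-665,-678,0,0,0,-0.414,0.565],[-665,-678,0,0,0,-0.414,0.565],[-665,-678,0,0,0,-0.414,0.565],[-665,-678,0,0,0,-0.414,0.565],[-665,-678,0,0,0,-0.414,0.565]]]' 40; python3 st.py
```

```text
clock: 2.65
position: [0.6196, -0.246, 0.4051]
ee_rot: [-0.181, 3.136, 0.001]
force: [0.9, -0.9, -0.2]
width: 0.213
t 2.65 pos [ 619.6 -246.   405.1] toolx yaw -173.38 tilt [0.0004 0.0005] F [ 0.9 -0.9 -0.2] w 19.6 j [ 0.04  0.52  0.41  1.48 -0.21  1.18  2.17]
```

```bash
python3 -m pendant '[[[0,0,60,0,0,0,0.565],[0,0,120,0,0,0,0.565],[0,0,140,0,0,0,0.565],[0,0,150,0,0,0,0.565],[0,0,154,0,0,0,0.565],[0,0,154,0,0,0,0.565],[0,0,154,0,0,0,0.565]]]'; python3 st.py
python3 - <<'E'
from h import *
im=get_image('wrist'); save('w1',im)
E
```

```text
clock: 3.52
position: [0.6201, -0.2473, 0.2521]
ee_rot: [-0.179, 3.135, -0.001]
force: [-0.1, 0.0, 0.7]
width: 0.215
t 3.52 pos [ 620.1 -247.3  252.1] toolx yaw -173.46 tilt [ 0.002  -0.0005] F [-0.1  0.   0.7] w 19.8 j [ 0.08  0.66  0.35  1.64 -0.28  0.89  2.22]
```

View pics/w1.png

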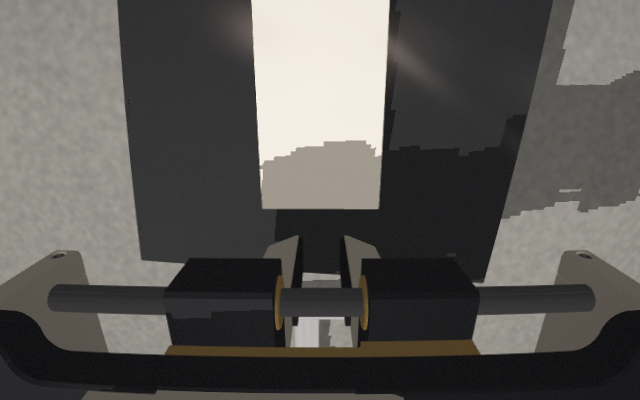

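```bash
python3 -m pendant '[[[0,0,1.5,0,0,0,0.565],[6,0,1.5,0,0,0,0.565],[12,0,1.5,0,0,0,0.565],[18,0,1.5,0,0,0,0.565],[25,0,1.5,0,0,0,0.565],[32,0,1.5,0,0,0,0.565],[39,0,1.5,0,0,0,0.565],[46,0,1.5,0,0,0,0.565],[52,0,1.5,0,0,0,0.565],[57,0,1.5,0,0,0,0.565],[60,0,1.5,0,0,0,0.565],[60,0,1.5,0,0,0,0.565]]]'; python3 st.py
python3 - <<'E'
from h import *
im=get_image('wrist'); save('w2',im)
E
```

```text
clock: 5.08
position: [0.5598, -0.254, 0.2492]
ee_rot: [0.179, -3.136, -0.0]
force: [-0.5, -0.5, 0.2]
width: 0.215
t 5.08 pos [ 559.8 -254.   249.2] toolx yaw -173.47 tilt [-0.0001  0.    ] F [-0.5 -0.5  0.2] w 19.8 j [ 0.1   0.6   0.35  1.78 -0.27  0.81  2.27]
```

View pics/w2.png

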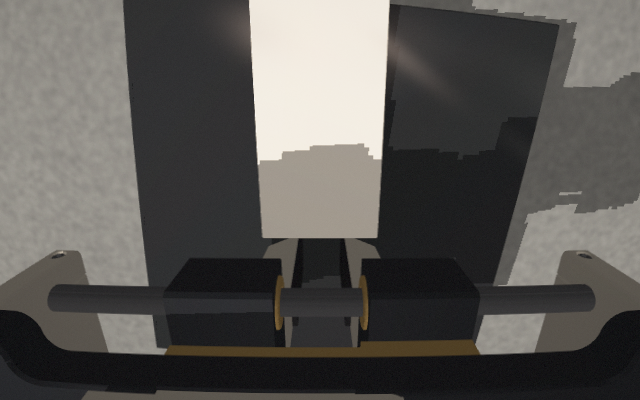

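Run:
```python
from h import *
c=cam('wrist')
for u,z in [((262,237),.076),((378,237),.076),((557,23),.07),((392,5),.07)]: print(u,(onz(c,u,z)*1000).round(1))
```

```text
(262, 237) [ 549.9 -285.2   76. ]
(378, 237) [ 543.  -225.7   76. ]
(557, 23) [ 430.9 -159.4   70. ]
(392, 5) [ 434.8 -236.4   70. ]
```

```bash
python3 -m pendant '[[[5,0,0,0,0,0,0.565],[11,0,0,0,0,0,0.565],[17,0,0,0,0,0,0.565],[22,0,0,0,0,0,0.565],[24.5,0,0,0,0,0,0.565],[24.5,0,0,0,0,0,0.565],[0,0,0,0,0,0,0.565],[0,0,-40,0,0,0,0.565],[0,0,-60,0,0,0,0.565]]]'; python3 st.py
python3 - <<'E'
from h import *
im=get_image('top'); save('t1',im);c=cam('top')
save('t1c',cv2.resize(im[150:290,380:520],None,fx=4,fy=4))
for ct in whites(im,c,(390,150,500,300)): print(ct.mean(0),rect_on(c,ct,.076))
im=get_image('scene'); save('s1',im[100:300,150:350]);c=cam('scene')
for ct in whites(im,c,(195,150,290,250)): print(ct.mean(0),rect_on(c,ct,.076))
E
```

```text
clock: 6.25
position: [0.5607, -0.254, 0.3107]
ee_rot: [-0.18, 3.135, -0.001]
force: [0.3, 0.8, 1.2]
width: 0.221
t 6.25 pos [ 560.7 -254.   310.7] toolx yaw -173.44 tilt [ 0.0012 -0.0007] F [0.3 0.8 1.2] w 20.3 j [ 0.08  0.52  0.38  1.73 -0.23  0.93  2.24]
[440.71186441 235.33898305] [ 459.9 -266.5  131.1   61.9    6.3]
```

View pics/t1c.png

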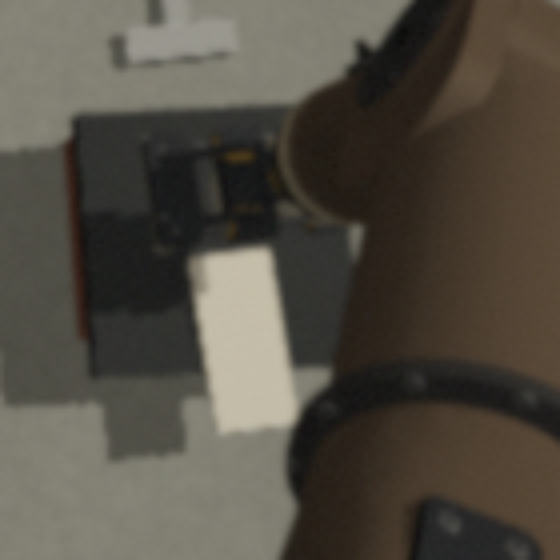

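```bash
python3 -m pendant '[[[50,0,0,0,0,0,-1],[100,-1,0,0,0,0,-1],[140,-1,0,0,0,0,-1],[147,-1,0,0,0,0,-1],[147,-1,0,0,0,0,-1],[147,-1,30,0,0,0,-1],[147,-1,52,0,0,0,-1],[147,-1,60,0,0,0,-1],[147,-1,60,0,0,0,-1]]]' 50; python3 st.py
python3 - <<'E'
from h import *
im=get_image('wrist'); save('w3',im)
E
```

```text
clock: 7.48
position: [0.4148, -0.2715, 0.2489]
ee_rot: [0.18, -3.136, -0.0]
force: [-0.7, 0.5, 0.2]
width: 0.999
t 7.47 pos [ 414.8 -271.5  248.9] toolx yaw -173.42 tilt [-0.0007  0.0002] F [-0.7  0.5  0.2] w 91.9 j [ 0.2   0.44  0.36  2.08 -0.25  0.66  2.41]
```

View pics/w3.png

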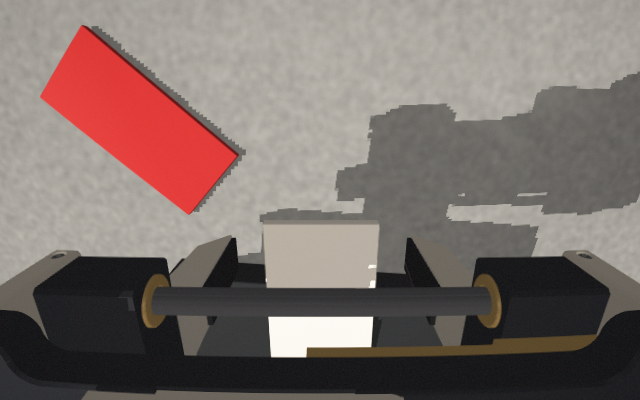

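```bash
python3 -m pendant '[[[0,0,0.3,0,0,0,1],[0,0,0.3,0,0,0,1],[0,0,0.3,0,0,0,1],[0,0,0.3,0,0,0,1],[0,0,0.3,0,0,0,1]]]' 50; python3 st.py; python3 -m pendant '[[[0,0,-3,0,0,0,1],[0,0,-8,0,0,0,1],[0,0,-15,0,0,0,1],[0,0,-25,0,0,0,1],[0,0,-25,0,0,0,1]]]' ; python3 st.py
python3 - <<'E'
from h import *
im=get_image('wrist'); save('w4',im)
im=get_image('scene'); save('s4',cv2.resize(im[150:300,150:300],None,fx=4,fy=4))
E
```

```text
clock: 8.15
position: [0.4142, -0.2717, 0.2491]
ee_rot: [-0.179, 3.136, -0.0]
force: [-0.2, 0.0, 2.0]
width: 0.642
t 8.15 pos [ 414.2 -271.7  249.1] toolx yaw -173.46 tilt [ 0.0003 -0.    ] F [-0.2  0.   2. ] w 59.1 j [ 0.2   0.44  0.36  2.08 -0.25  0.66  2.41]
clock: 8.78
position: [0.4144, -0.2718, 0.2749]
ee_rot: [-0.179, 3.135, -0.001]
force: [0.2, 0.0, -0.9]
width: 0.642
t 8.78 pos [ 414.4 -271.8  274.9] toolx yaw -173.46 tilt [ 0.0017 -0.0007] F [ 0.2  0.  -0.9] w 59.0 j [ 0.18  0.4   0.39  2.06 -0.22  0.72  2.39]
```

View pics/w4.png

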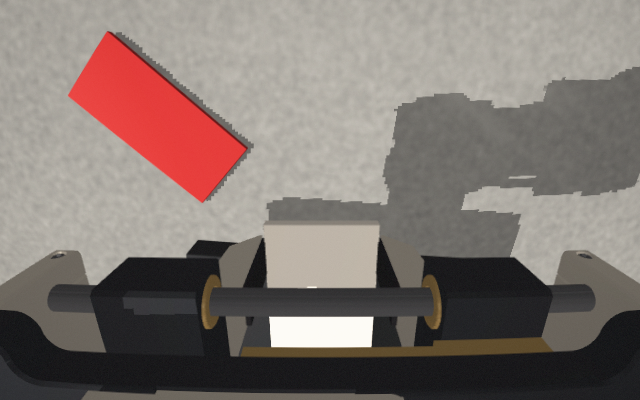

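View pics/s4.png

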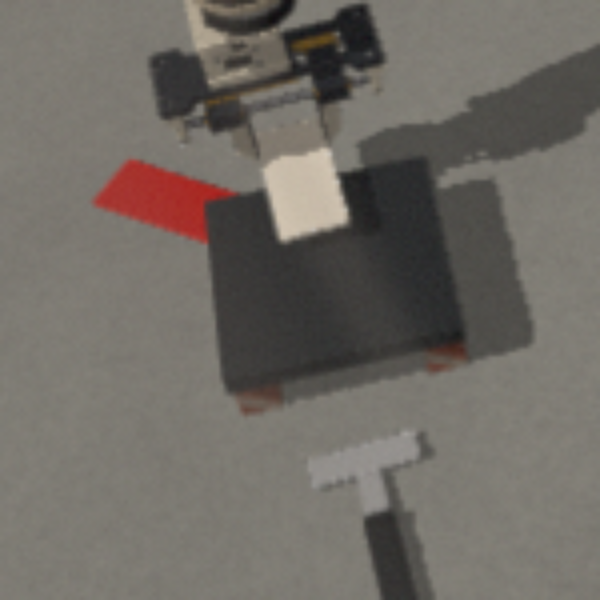

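```bash
python3 -m pendant '[[[0,0,-30,0,0,0,1],[-10,40,-40,0,0,0.02,1],[-25,90,-40,0,0,0.05,1],[-40,145,-40,0,0,0.08,1],[-56,200,-40,0,0,0.1,1],[-70,255,-40,0,0,0.13,1],[-84,305,-40,0,0,0.15,1],[-93,337,-40,0,0,0.166,1],[-96,348.5,-30,0,0,0.166,1],[-96,348.5,0,0,0,0.166,1],[-96,348.5,30,0,0,0.166,1],[-96,348.5,60,0,0,0.166,1],[-96,348.5,80,0,0,0.166,1],[-96,348.5,88,0,0,0.166,1],[-96,348.5,90,0,0,0.166,1],[-96,348.5,90,0,0,0.166,1],[-96,348.5,90,0,0,0.166,1]]]' ; python3 st.py
python3 - <<'E'
from h import *
im=get_image('wrist'); save('w5',im)
im=get_image('scene'); save('s5',cv2.resize(im[130:280,310:460],None,fx=4,fy=4))
E
```

```text
clock: 11.0
position: [0.4701, 0.0856, 0.1846]
ee_rot: [0.082, 3.139, 0.001]
force: [-0.3, -0.1, -0.7]
width: 0.64
t 11.0 pos [470.1  85.6 184.6] toolx yaw 177.03 tilt [0.0012 0.0004] F [-0.3 -0.1 -0.7] w 58.8 j [-0.47  0.53  0.24  2.16 -0.26  0.48  1.49]
```

View pics/s5.png

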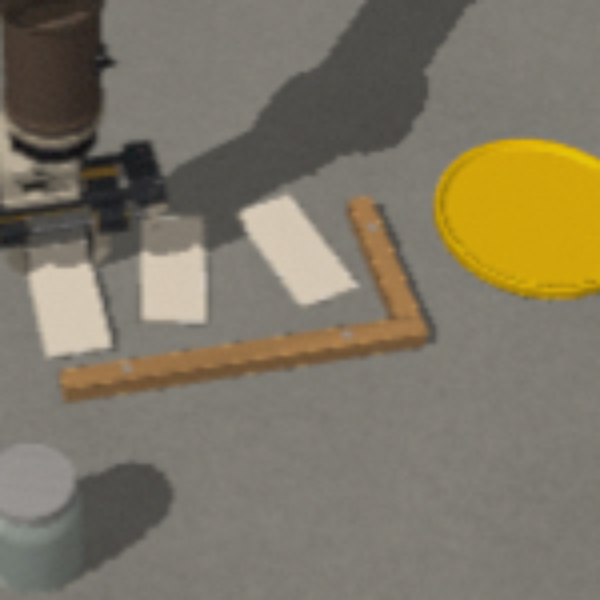

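```bash
python3 -m pendant '[[[0,0,2,0,0,0,1],[0,0,3.5,0,0,0,1],[0,0,4.5,0,0,0,1],[0,0,4.5,0,0,0,1]]]' ; python3 st.py;python3 -m pendant '[[[0,0,0.5,0,0,0,1],[0,0,0.5,0,0,0,1]]]' ; python3 st.py
```

```text
clock: 11.6
position: [0.4698, 0.0856, 0.1793]
ee_rot: [-0.081, -3.14, -0.0]
force: [-0.9, 0.1, -1.0]
width: 0.643
t 11.6 pos [469.8  85.6 179.3] toolx yaw 177.03 tilt [-0.0002  0.    ] F [-0.9  0.1 -1. ] w 59.2 j [-0.47  0.54  0.23  2.16 -0.26  0.47  1.49]
clock: 11.85
position: [0.4698, 0.0855, 0.1791]
ee_rot: [0.082, 3.14, 0.0]
force: [-1.0, -0.1, 5.1]
width: 0.643
t 11.85 pos [469.8  85.5 179.1] toolx yaw 177.03 tilt [0.     0.0002] F [-1.  -0.1  5.1] w 59.2 j [-0.47  0.54  0.23  2.16 -0.26  0.47  1.49]
```

```bash
python3 -m pendant '[[[0,0,0,0,0,0,-0.6],[0,0,0,0,0,0,-0.6],[0,0,-0.5,0,0,0,-0.6],[0,0,-20,0,0,0,-0.6],[0,0,-50,0,0,0,-1],[10,60,-50,0,0,0.1,-1],[18,105,-50,0,0,0.208,-1],[18,115.6,-50,0,0,0.208,-1],[18,115.6,-50,0,0,0.208,-1]]]' ; python3 st.py
python3 - <<'E'
from h import *
im=get_image('wrist'); save('w6',im)
im=get_image('top'); save('t6',cv2.resize(im[150:290,190:370],None,fx=4,fy=4));c=cam('top')
for ct in whites(im,c,(200,150,370,290)): print(ct.mean(0),rect_on(c,ct,.006))
im=get_image('scene'); c=cam('scene')
for ct in whites(im,c,(310,160,410,250)): print(ct.mean(0),rect_on(c,ct,.006))
E
```

```text
clock: 12.98
position: [0.4577, 0.2023, 0.2288]
ee_rot: [0.403, 3.116, -0.001]
force: [0.4, -1.2, -0.4]
width: 1.0
t 12.97 pos [457.7 202.3 228.8] toolx yaw 165.25 tilt [ 0.     -0.0004] F [ 0.4 -1.2 -0.4] w 92.0 j [-0.78  0.48  0.35  2.08 -0.28  0.62  1.07]
[293.5483871  219.41935484] [507.5 185.1 120.9  59.4 -11.5]
[248.69090909 207.2       ] [553.5 316.7  60.1  39.1 -79.1]
[322.54385965 218.07894737] [516.6  82.1 130.   60.3  -0.8]
[325.89156627 204.81927711] [516.4  83.  132.1  62.7  -2.8]
[352.75308642 196.75308642] [503.2 190.7 129.9  60.3 -15.1]
[383.17333333 192.64      ] [507.7 307.9 132.4  63.3  11.4]
```

View pics/w6.png

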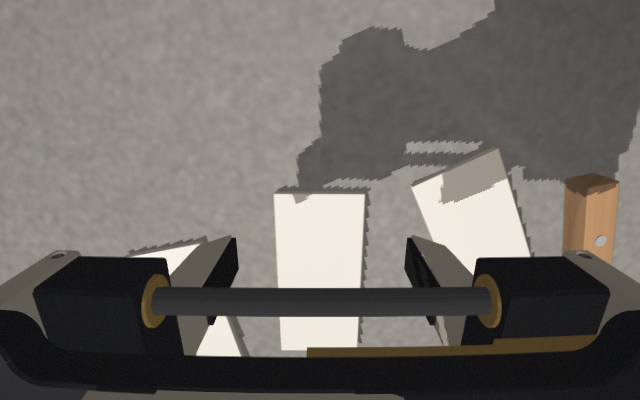

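View pics/t6.png

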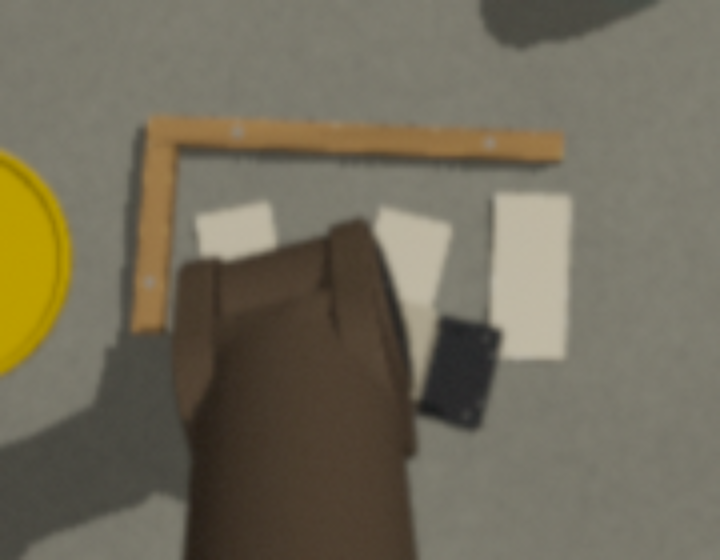

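```bash
python3 -m pendant '[[[0,0,30,0,0,0,-1],[0,0,45,0,0,0,-1],[0,0,49.5,0,0,0,-1],[0,0,49.5,0,0,0,-1],[0,0,49.5,0,0,0,1],[0,0,49.5,0,0,0,1],[0,0,49.5,0,0,0,1],[0,0,49.5,0,0,0,1],[-10,0,49.3,0,0,-0.06,1],[-22,0,49.3,0,0,-0.13,1],[-33,-1,49.3,0,0,-0.18,1],[-39.7,-1.3,49.3,0,0,-0.206,1],[-39.7,-1.3,49.3,0,0,-0.206,1]]]' 40; python3 st.py
python3 - <<'E'
from h import *
im=get_image('scene'); c=cam('scene');save('s7',cv2.resize(im[130:280,310:460],None,fx=4,fy=4))
for ct in whites(im,c,(310,160,410,250)): print(ct.mean(0),rect_on(c,ct,.006))
E
```

```text
clock: 14.75
position: [0.4962, 0.1903, 0.1797]
ee_rot: [0.086, 3.14, 0.0]
force: [0.7, -0.0, 1.1]
width: 0.647
t 14.75 pos [496.2 190.3 179.7] toolx yaw 176.86 tilt [0.0007 0.0001] F [ 0.7 -0.   1.1] w 59.5 j [-0.64  0.59  0.24  2.03 -0.26  0.55  1.3 ]
[355.7761194  207.01492537] [551.3 186.4  97.9  62.7  -3.8]
[387.79591837 198.30612245] [541.  314.   64.8  62.8  10.8]
[325.90361446 204.81927711] [516.5  83.7 132.2  63.9  -3.3]
```

View pics/s7.png

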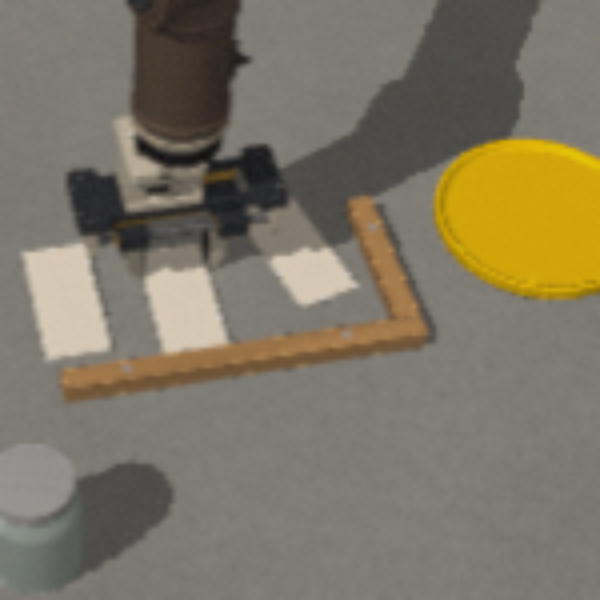

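```bash
python3 -m pendant '[[[0,0,0,0,0,0,-0.6],[0,0,0,0,0,0,-0.6],[0,0,0,0,0,0,-0.6],[0,0,-20,0,0,0,-0.65],[0,0,-50,0,0,0,-0.65],[15,50,-50,0,0,-0.12,-0.65],[39,100,-50,0,0,-0.25,-0.65],[39.2,106.7,-50,0,0,-0.25,-0.65],[39.2,106.7,-50,0,0,-0.25,-0.65]]]' ; python3 st.py
python3 - <<'E'
from h import *
im=get_image('wrist'); save('w8',im)
E
```

```text
clock: 15.92
position: [0.4624, 0.2993, 0.2296]
ee_rot: [-0.308, 3.126, -0.0]
force: [-0.3, -1.1, -0.2]
width: 0.825
t 15.93 pos [462.4 299.3 229.6] toolx yaw -168.75 tilt [ 0.0001 -0.0002] F [-0.3 -1.1 -0.2] w 75.9 j [-0.83  0.53  0.22  1.95 -0.17  0.68  1.26]
```

View pics/w8.png

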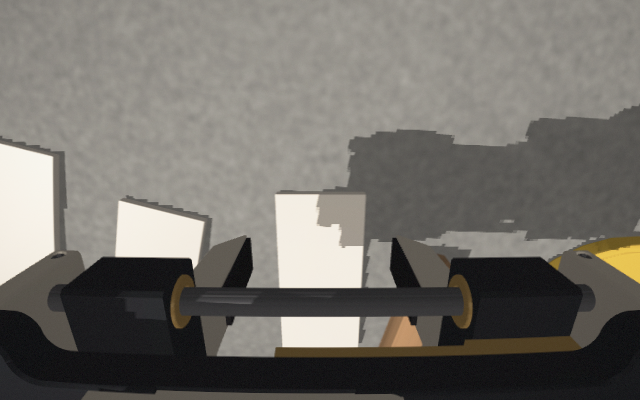

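```bash
python3 -m pendant '[[[0,0,30,0,0,0,-0.65],[0,0,45,0,0,0,-0.65],[0,0,50,0,0,0,-0.65],[0,0,50,0,0,0,-0.65],[0,0,50,0,0,0,1],[0,0,50,0,0,0,1],[0,0,50,0,0,0,1],[0,0,50,0,0,0,1],[-5,-2,49.8,0,0,0.09,1],[-16,-4,49.8,0,0,0.18,1],[-28,-4.3,49.8,0,0,0.249,1],[-37,-4.3,49.8,0,0,0.249,1],[-39.3,-4.3,49.8,0,0,0.249,1],[-39.3,-4.3,49.8,0,0,0.249,1]]]' 40; python3 st.py
python3 - <<'E'
from h import *
im=get_image('scene'); c=cam('scene');save('s9',cv2.resize(im[130:280,310:460],None,fx=4,fy=4))
for ct in whites(im,c,(310,160,410,250)): print(ct.mean(0),rect_on(c,ct,.006))
E
```

```text
clock: 17.73
position: [0.5009, 0.3028, 0.1802]
ee_rot: [-0.082, -3.138, -0.0]
force: [-6.0, -1.0, 10.3]
width: 0.642
t 17.73 pos [500.9 302.8 180.2] toolx yaw 177.0 tilt [-0.0023  0.0001] F [-6.  -1.  10.3] w 59.1 j [-0.81  0.65  0.26  1.89 -0.27  0.63  1.13]
[385.78787879 202.28787879] [555.5 299.8 100.6  62.9  -2.6]
[355.11111111 204.07407407] [537.6 188.  125.6  63.6  -4.2]
[326.02380952 204.96428571] [516.4  83.  132.1  62.7  -2.8]
```

View pics/s9.png

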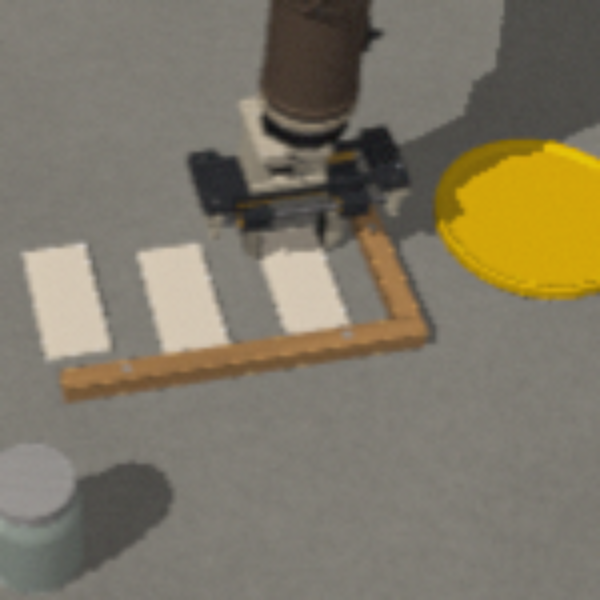

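```bash
python3 -m pendant '[[[0,0,0,0,0,0,-0.6],[0,0,0,0,0,0,-0.6],[0,0,0,0,0,0,-0.6],[0,0,-20,0,0,0,-0.6],[0,0,-80,0,0,0,-0.6]]]'
python3 - <<'E'
from h import *
c=cam('top');im=np.load('pics/top0.npy');save('jar',cv2.resize(im[100:170,300:380],None,fx=6,fy=6))
for u in [(350,131),(339,131),(362,131),(350,143)]: print((onz(c,u,.11)*1000).round())
E
```

```text
clock: 18.4
position: [0.5008, 0.3021, 0.2581]
ee_rot: [-0.083, -3.136, 0.006]
force: [1.3, 1.5, 0.5]
width: 0.802
[769.  -2. 110.]
[769.  31. 110.]
[768. -38. 110.]
[732.  -1. 110.]
```

View pics/jar.png

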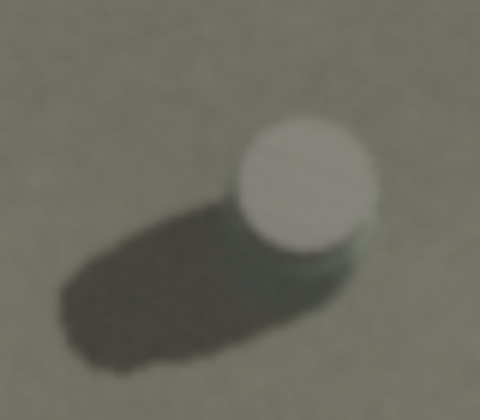

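The jar's near edge is at x≈0.73, clear of the planned push. Now I'll move to the right of the row with the jaws turned to lie along the tiles.

```bash
python3 -m pendant '[[[-5,-30,0,0,0,0.18,-0.74],[-10,-65,0,0,0,0.36,-0.74],[-15,-100,0,0,0,0.54,-0.74],[-20,-140,0,0,0,0.72,-0.74],[-24,-180,0,0,0,0.9,-0.74],[-28,-220,0,0,0,1.08,-0.74],[-33,-250,0,0,0,1.26,-0.74],[-36,-270,0,0,0,1.44,-0.74],[-36,-279,0,0,0,1.57,-0.74],[-36,-279,0,0,0,1.57,-0.74],[-36,-279,0,0,0,1.57,-0.74]]]'; python3 st.py
python3 - <<'E'
from h import *
O=np.array([621.2,362.4]);a=np.radians(-3);X=np.array([np.cos(a),np.sin(a)]);Y=np.array([-X[1],X[0]])
for n,roi in (('top',(200,150,370,290)),('scene',(310,160,410,250))):
  im=get_image(n); c=cam(n);
  if n=='top': save('t10',cv2.resize(im[150:290,190:370],None,fx=4,fy=4))
  for ct in whites(im,c,roi):
    r=rect_on(c,ct,.006); print(n,r,'own',((r[:2]-O)@X).round(1),((r[:2]-O)@Y).round(1),r[4]+3)
E
```

```text
clock: 19.77
position: [0.5231, 0.0226, 0.2597]
ee_rot: [-2.274, -2.167, -0.0]
force: [-0.0, 0.7, 0.1]
width: 0.868
t 19.77 pos [523.1  22.6 259.7] toolx yaw 87.23 tilt [-0.0001  0.0002] F [-0.   0.7  0.1] w 79.8 j [-0.68  0.54  0.75  2.02 -0.52  0.78  0.34]
top [542.8 187.8 127.   60.   -3.5] own -69.2 -178.5 -0.5
top [545.6 300.1 130.   60.7  -3. ] own -72.2 -66.2 0.0
scene [538.6 187.8 122.1  62.8  -3.6] own -73.3 -178.7 -0.6000000000000001
scene [517.6  83.1 129.7  62.2  -2.9] own -88.8 -284.3 0.10000000000000009
scene [543.1 300.3 125.4  62.9  -2.6] own -74.7 -66.1 0.3999999999999999
```

View pics/t10.png

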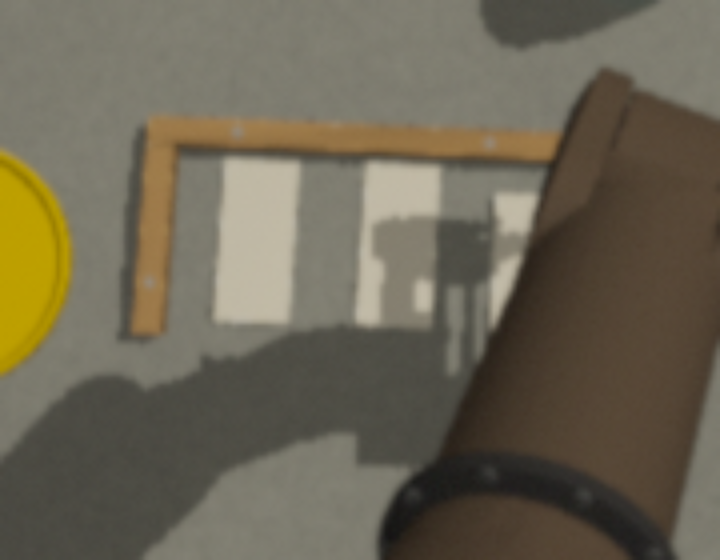

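```bash
python3 -m pendant '[[[0,0,50,0,0,0,-0.74],[0,0,72,0,0,0,-0.74],[0,0,78.5,0,0,0,-0.74],[0,0,78.5,0,0,0,-0.74],[10,0,78.5,0,0,0,-0.74],[20,0,78.5,0,0,0,-0.74],[29,0,78.5,0,0,0,-0.74],[38,0,78.5,0,0,0,-0.74],[47,0,78.5,0,0,0,-0.74],[56,0,78.5,0,0,0,-0.74],[65,0,78.5,0,0,0,-0.74],[74,0,78.5,0,0,0,-0.74],[83,0,78.5,0,0,0,-0.74],[92,0,78.5,0,0,0,-0.74],[101,0,78.5,0,0,0,-0.74],[110,0,78.5,0,0,0,-0.74],[119,0,78.5,0,0,0,-0.74],[128,0,78.5,0,0,0,-0.74],[134,0,78.5,0,0,0,-0.74],[134,0,78.5,0,0,0,-0.74]]]'; python3 st.py
cat > look.py <<'E'
import sys
from h import *
n=sys.argv[1]
O=np.array([621.2,362.4]);a=np.radians(-3);X=np.array([np.cos(a),np.sin(a)]);Y=np.array([-X[1],X[0]])
for nm,roi in (('top',(200,150,370,290)),('scene',(310,160,410,250))):
  im=get_image(nm); c=cam(nm)
  save(n+nm,cv2.resize(im[150:290,190:370] if nm=='top' else im[150:260,300:460],None,fx=4,fy=4,interpolation=cv2.INTER_CUBIC))
  for ct in whites(im,c,roi):
    r=rect_on(c,ct,.006); print(nm,r,'own',((r[:2]-O)@X).round(1),((r[:2]-O)@Y).round(1),r[4]+3)
E
python3 look.py a1
```

```text
clock: 22.38
position: [0.53, 0.1567, 0.1813]
ee_rot: [-2.277, -2.164, -0.001]
force: [-0.0, 0.2, -0.4]
width: 0.866
t 22.38 pos [530.  156.7 181.3] toolx yaw 87.07 tilt [-0.      0.0005] F [-0.   0.2 -0.4] w 79.7 j [-0.83  0.69  0.65  2.   -0.67  0.67  0.2 ]
top [556.9 313.7 108.3  66.9  -2.9] own -61.7 -52.0 0.10000000000000009
scene [552.6 289.2 118.8 105.7  86.8] own -64.7 -76.7 89.8
```

View pics/a1scene.png

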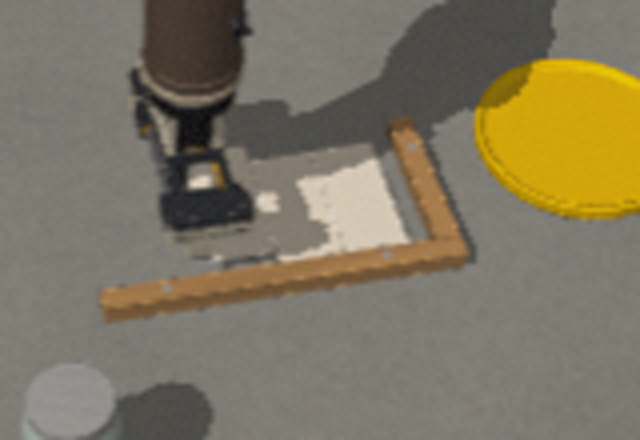

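View pics/a1top.png

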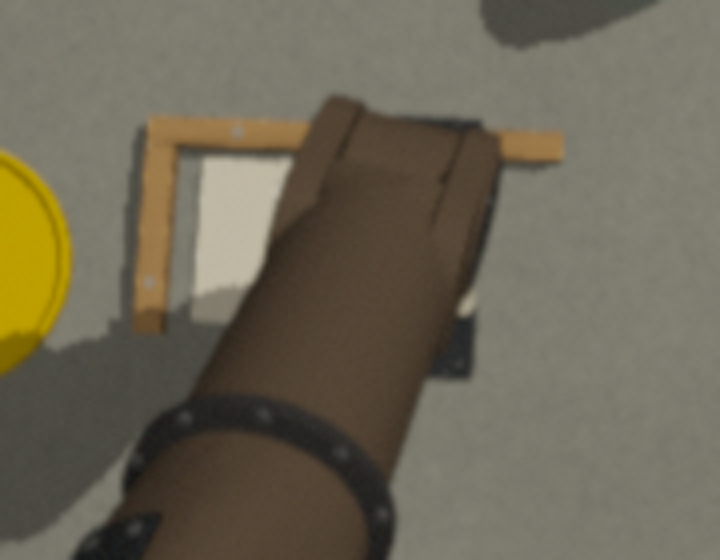

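```bash
python3 -m pendant '[[[6,0,0,0,0,0,-0.74],[12,0,0,0,0,0,-0.74],[15,0,0,0,0,0,-0.74],[16,0,0,0,0,0,-0.74],[16,0,0,0,0,0,-0.74]]]'; python3 st.py; for i in 1; do python3 -m pendant '[[[1,0,0,0,0,0,-0.74],[1,0,0,0,0,0,-0.74]]]';done; python3 st.py
```

```text
clock: 23.1
position: [0.5309, 0.1719, 0.1813]
ee_rot: [-2.278, -2.163, -0.0]
force: [0.7, -1.7, 1.1]
width: 0.868
t 23.1 pos [530.9 171.9 181.3] toolx yaw 87.02 tilt [0.0001 0.0001] F [ 0.7 -1.7  1.1] w 79.9 j [-0.86  0.7   0.65  1.98 -0.67  0.68  0.17]
clock: 23.35
position: [0.5309, 0.1728, 0.1813]
ee_rot: [-2.279, -2.163, 0.0]
force: [-0.3, -2.5, 0.5]
width: 0.87
t 23.35 pos [530.9 172.8 181.3] toolx yaw 87.01 tilt [-0.  0.] F [-0.3 -2.5  0.5] w 80.1 j [-0.86  0.7   0.65  1.98 -0.67  0.68  0.17]
```

```bash
python3 -m pendant '[[[1,0,0,0,0,0,-0.74],[1,0,0,0,0,0,-0.74]]]'; python3 st.py; python3 look.py a2
```

```text
clock: 23.6
position: [0.531, 0.1739, 0.1813]
ee_rot: [-2.278, -2.163, -0.0]
force: [-0.6, -2.3, -0.0]
width: 0.872
t 23.6 pos [531.  173.9 181.3] toolx yaw 87.02 tilt [0.0001 0.0001] F [-0.6 -2.3 -0. ] w 80.3 j [-0.86  0.7   0.65  1.98 -0.67  0.68  0.17]
top [557.8 335.1 109.8  57.5  -3.1] own -61.9 -30.6 -0.10000000000000009
scene [554.3 304.3 121.8 103.5  87.3] own -63.8 -61.5 90.3
```

```bash
python3 -m pendant '[[[1,0,0,0,0,0,-0.74],[1,0,0,0,0,0,-0.74]]]'; python3 -m pendant '[[[0.7,0,0,0,0,0,-0.74],[0.7,0,0,0,0,0,-0.74]]]'; python3 st.py
```

```text
clock: 23.95
position: [0.531, 0.175, 0.1813]
ee_rot: [-2.278, -2.163, -0.0]
force: [-1.3, -2.0, 0.8]
width: 0.871
clock: 24.2
position: [0.531, 0.1756, 0.1813]
ee_rot: [-2.278, -2.163, -0.0]
force: [-0.6, -2.6, 0.3]
width: 0.873
t 24.2 pos [531.  175.6 181.3] toolx yaw 87.02 tilt [0.     0.0001] F [-0.6 -2.6  0.3] w 80.3 j [-0.86  0.7   0.66  1.98 -0.67  0.69  0.17]
```

```bash
python3 -m pendant '[[[1,0,0,0,0,0,-0.74],[1,0,0,0,0,0,-0.74]]]'; python3 -m pendant '[[[0.7,0,0,0,0,0,-0.74],[0.7,0,0,0,0,0,-0.74]]]'; python3 look.py a3
```

```text
clock: 24.45
position: [0.5311, 0.1767, 0.1813]
ee_rot: [-2.278, -2.163, -0.0]
force: [0.8, -2.0, 0.2]
width: 0.871
clock: 24.7
position: [0.5311, 0.1772, 0.1813]
ee_rot: [2.278, 2.163, 0.0]
force: [-0.2, -2.5, 0.8]
width: 0.87
top [558.  339.8 109.7  54.6  -2.9] own -61.9 -25.9 0.10000000000000009
scene [555.2 307.8 121.7 102.   87.3] own -63.1 -58.0 90.3
```

View pics/a3scene.png

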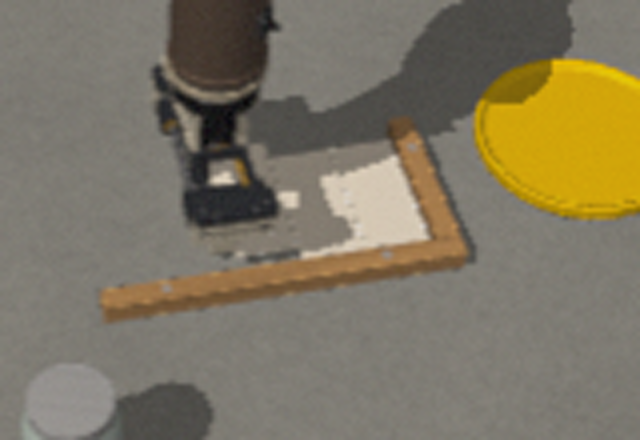

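View pics/a3top.png

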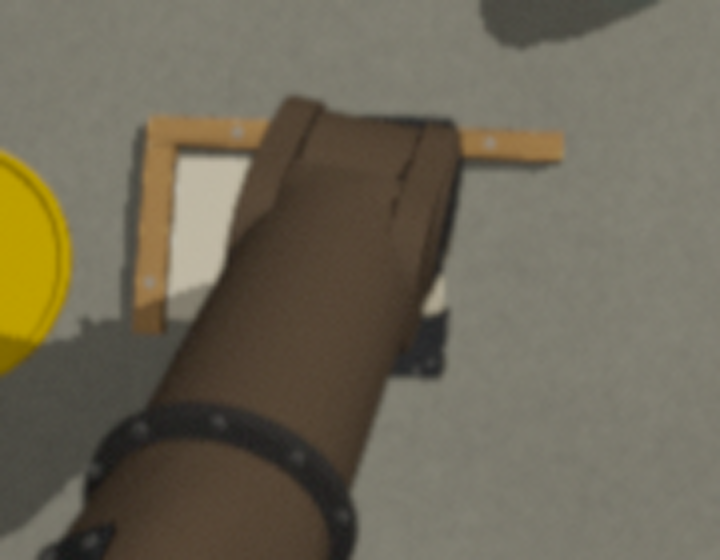

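```bash
python3 -m pendant '[[[1,0,0,0,0,0,-0.74],[1,0,0,0,0,0,-0.74]]]'; python3 -m pendant '[[[0.6,0,0,0,0,0,-0.74],[0.6,0,0,0,0,0,-0.74]]]'
```

```text
clock: 25.05
position: [0.5312, 0.1776, 0.1813]
ee_rot: [2.279, 2.162, -0.001]
force: [-0.4, -4.8, 1.4]
width: 0.87
clock: 25.3
position: [0.5312, 0.1778, 0.1813]
ee_rot: [2.279, 2.161, -0.002]
force: [-0.4, -7.1, 0.2]
width: 0.874
```

```bash
python3 -m pendant '[[[0.5,0,0,0,0,0,-0.74],[0.5,0,0,0,0,0,-0.74],[-6,0,0,0,0,0,-0.74],[-14,0,0,0,0,0,-0.74],[-14,0,-30,0,0,0,-0.4],[-10,0,-60,0,0,0,0.2],[0,-20,-60,0,0,-0.18,0.78],[6,-40,-60,0,0,-0.36,0.78],[12,-60,-60,0,0,-0.54,0.78],[20,-80,-60,0,0,-0.72,0.78],[28,-100,-60,0,0,-0.9,0.78],[39,-105,-60,0,0,-1.08,0.78],[39,-105,-60,0,0,-1.26,0.78],[39,-105,-60,0,0,-1.44,0.78],[39,-105,-60,0,0,-1.571,0.78],[39,-105,-60,0,0,-1.571,0.78],[39,-105,-60,0,0,-1.571,0.78]]]'; python3 st.py; python3 look.py a4;  python3 - <<'E'
from h import *
im=get_image('wrist'); save('w11',im)
E
```

```text
clock: 27.42
position: [0.4284, 0.2231, 0.2414]
ee_rot: [0.086, 3.14, 0.0]
force: [-1.1, 0.4, -0.1]
width: 0.109
t 27.43 pos [428.4 223.1 241.4] toolx yaw 176.85 tilt [0.     0.0003] F [-1.1  0.4 -0.1] w 10.0 j [-0.84  0.43  0.32  2.11 -0.23  0.63  1.16]
top [498.  279.7 224.1 180.8  -3.1] own -118.7 -89.0 -0.10000000000000009
scene [531.9 278.  183.6 145.7  86.7] own -84.8 -89.0 89.7
```

View pics/a4scene.png

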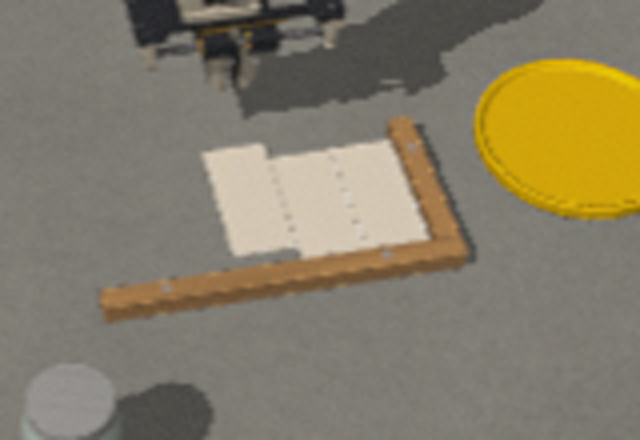

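View pics/w11.png

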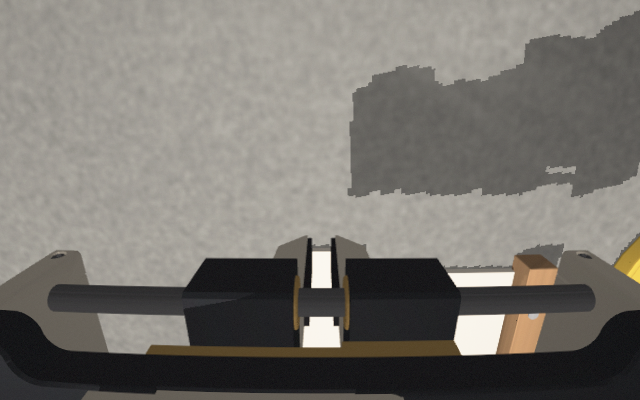

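View pics/a4top.png

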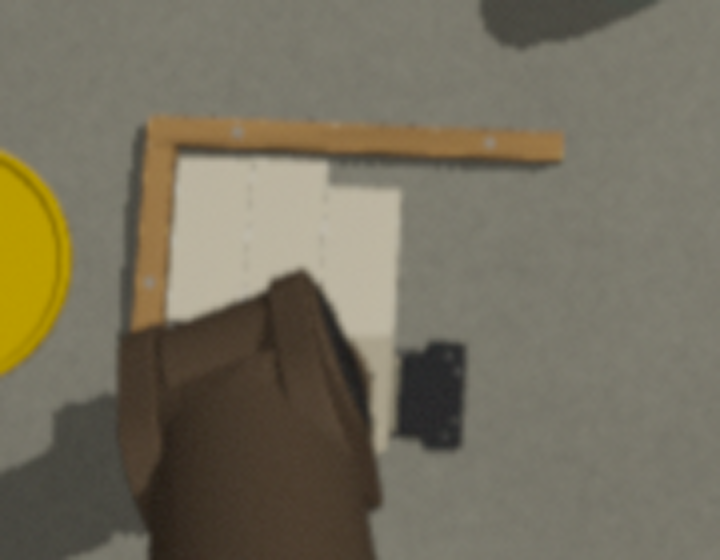

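```bash
python3 -m pendant '[[[0,0,40,0,0,0,0.78],[0,0,57,0,0,0,0.78],[0,0,60,0,0,0,0.78],[-8,0,60,0,0,0,0.78],[-16,0,60,0,0,0,0.78],[-23,0,60,0,0,0,0.78],[-30,0,60,0,0,0,0.78],[-36,0,60,0,0,0,0.78],[-38,0,60,0,0,0,0.78],[-38,0,60,0,0,0,0.78]]]'; python3 look.py a5
```

```text
clock: 28.82
position: [0.4665, 0.2212, 0.1813]
ee_rot: [0.082, 3.14, 0.0]
force: [0.3, 0.3, 0.1]
width: 0.109
top [522.3 275.9 184.8 176.1  87.7] own -94.2 -91.6 90.7
scene [542.  277.4 183.7 125.4  87. ] own -74.6 -89.0 90.0
```

View pics/a5scene.png

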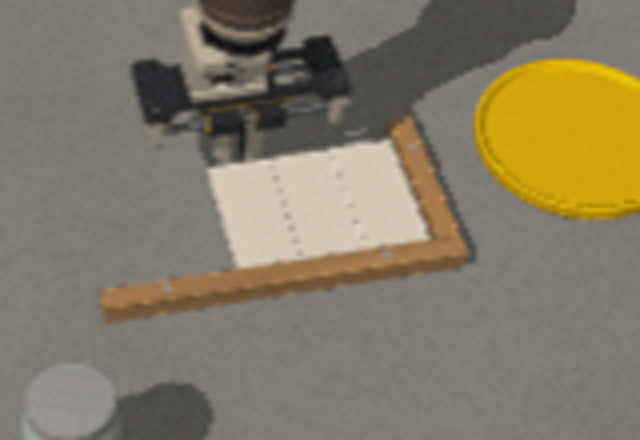

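```bash
python3 -m pendant '[[[-1.5,0,0,0,0,0,0.78],[-3,0,0,0,0,0,0.78],[-3,0,0,0,0,0,0.78]]]'; python3 -m pendant '[[[-1,0,0,0,0,0,0.78],[-1,0,0,0,0,0,0.78]]]'
```

```text
clock: 29.3
position: [0.4695, 0.2211, 0.1813]
ee_rot: [0.082, 3.14, 0.0]
force: [0.3, -0.6, -0.3]
width: 0.108
clock: 29.55
position: [0.4704, 0.221, 0.1813]
ee_rot: [-0.082, -3.141, -0.0]
force: [-0.7, 0.3, 0.5]
width: 0.106
```

```bash
python3 -m pendant '[[[-1,0,0,0,0,0,0.78],[-1,0,0,0,0,0,0.78]]]';python3 -m pendant '[[[-1,0,0,0,0,0,0.78],[-1,0,0,0,0,0,0.78]]]'
```

```text
clock: 29.8
position: [0.4714, 0.221, 0.1813]
ee_rot: [0.082, 3.14, 0.0]
force: [-0.5, -0.0, -0.9]
width: 0.111
clock: 30.05
position: [0.4724, 0.221, 0.1813]
ee_rot: [0.082, 3.14, 0.0]
force: [0.0, -0.1, 0.2]
width: 0.107
```

```bash
python3 -m pendant '[[[-1,0,0,0,0,0,0.78],[-1,0,0,0,0,0,0.78]]]';python3 -m pendant '[[[-1,0,0,0,0,0,0.78],[-1,0,0,0,0,0,0.78]]]'; python3 look.py a6
```

```text
clock: 30.3
position: [0.4733, 0.2209, 0.1813]
ee_rot: [-0.081, -3.14, -0.0]
force: [-1.5, -0.0, -0.1]
width: 0.111
clock: 30.55
position: [0.4737, 0.2209, 0.1812]
ee_rot: [-0.081, -3.139, 0.0]
force: [-4.4, 0.9, 2.3]
width: 0.112
top [526.9 275.8 184.2 168.2  88.2] own -89.6 -91.4 91.2
scene [542.6 277.2 184.  124.7  87.3] own -74.0 -89.2 90.3
```

View pics/a6scene.png

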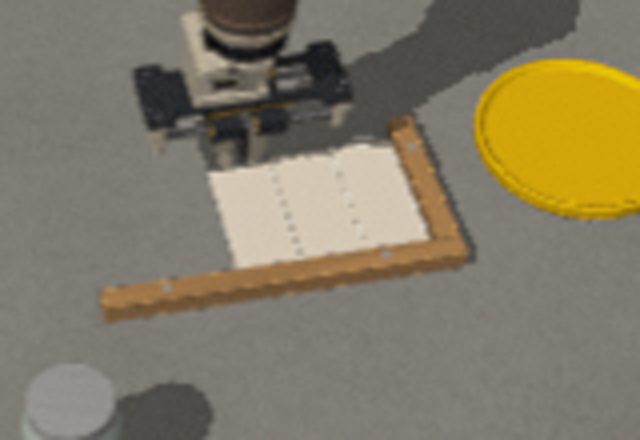

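```bash
python3 -m pendant '[[[-0.6,0,0,0,0,0,0.78],[-0.6,0,0,0,0,0,0.78]]]'; python3 -m pendant '[[[8,0,0,0,0,0,0.78],[18,0,0,0,0,0,0.78],[18,30,0,0,0,0,0.78],[18,60,0,0,0,0,0.78],[18,60,0,0,0,0,0.78],[12,60,0,0,0,0,0.78],[6,60,0,0,0,0,0.78],[3,60,0,0,0,0,0.78],[2,60,0,0,0,0,0.78],[2,60,0,0,0,0,0.78]]]';python3 -m pendant '[[[-1,0,0,0,0,0,0.78],[-1,0,0,0,0,0,0.78]]]'
```

```text
clock: 30.9
position: [0.474, 0.2209, 0.1811]
ee_rot: [-0.081, -3.138, 0.0]
force: [-6.7, 1.4, 3.3]
width: 0.11
clock: 32.15
position: [0.476, 0.2805, 0.1812]
ee_rot: [-0.082, -3.14, 0.0]
force: [-1.0, 0.1, 0.1]
width: 0.11
clock: 32.4
position: [0.4766, 0.2807, 0.1812]
ee_rot: [-0.081, -3.14, 0.001]
force: [-3.7, -1.0, 1.4]
width: 0.109
```

```bash
python3 -m pendant '[[[-0.9,0,0,0,0,0,0.78],[-0.9,0,0,0,0,0,0.78]]]'; python3 -m pendant '[[[8,0,0,0,0,0,0.78],[18,0,0,0,0,0,0.78],[18,30,0,0,0,0,0.78],[18,57,0,0,0,0,0.78],[18,57,0,0,0,0,0.78],[12,57,0,0,0,0,0.78],[6,57,0,0,0,0,0.78],[3,57,0,0,0,0,0.78],[2,57,0,0,0,0,0.78],[2,57,0,0,0,0,0.78]]]';python3 -m pendant '[[[-1,0,0,0,0,0,0.78],[-1,0,0,0,0,0,0.78]]]'
```

```text
clock: 32.65
position: [0.477, 0.2808, 0.1811]
ee_rot: [-0.081, -3.138, 0.001]
force: [-4.8, -1.6, 3.2]
width: 0.109
clock: 33.9
position: [0.479, 0.3375, 0.1813]
ee_rot: [-0.082, -3.14, 0.0]
force: [-0.1, -0.7, -0.5]
width: 0.11
clock: 34.15
position: [0.4795, 0.3377, 0.1812]
ee_rot: [-0.081, -3.14, 0.0]
force: [-2.9, -1.2, 1.1]
width: 0.108
```

```bash
python3 -m pendant '[[[-1,0,0,0,0,0,0.78],[-1,0,0,0,0,0,0.78]]]'; python3 -m pendant '[[[8,0,0,0,0,0,0.78],[20,0,0,0,0,0,0.78],[20,0,-40,0,0,0,0.78],[60,0,-90,0,0,0,0.3],[60,0,-90,0,0,0,-0.74]]]'; python3 look.py a7
python3 - <<'E'
from h import *
save('w12',get_image('wrist'))
E
```

```text
clock: 34.4
position: [0.4799, 0.3377, 0.1811]
ee_rot: [-0.081, -3.138, 0.001]
force: [-5.4, -1.5, 3.1]
width: 0.113
clock: 35.02
position: [0.4191, 0.3421, 0.2743]
ee_rot: [0.077, 3.139, 0.007]
force: [0.1, -0.1, -0.3]
width: 0.278
top [550.5 276.9 181.2 126.5  87. ] own -66.1 -89.1 90.0
scene [545.8 277.1 183.5 118.   87. ] own -70.8 -89.1 90.0
```

View pics/a7scene.png

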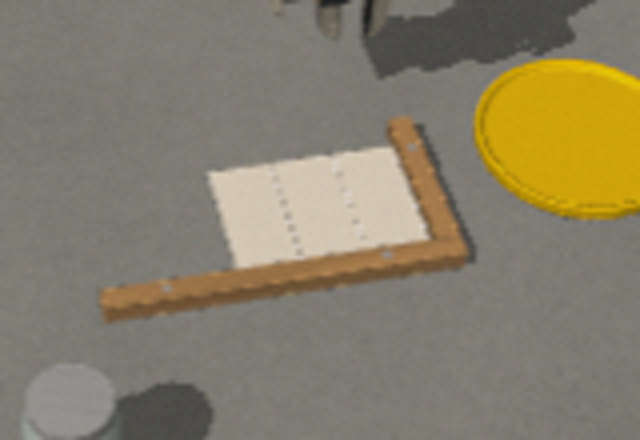

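View pics/a7top.png

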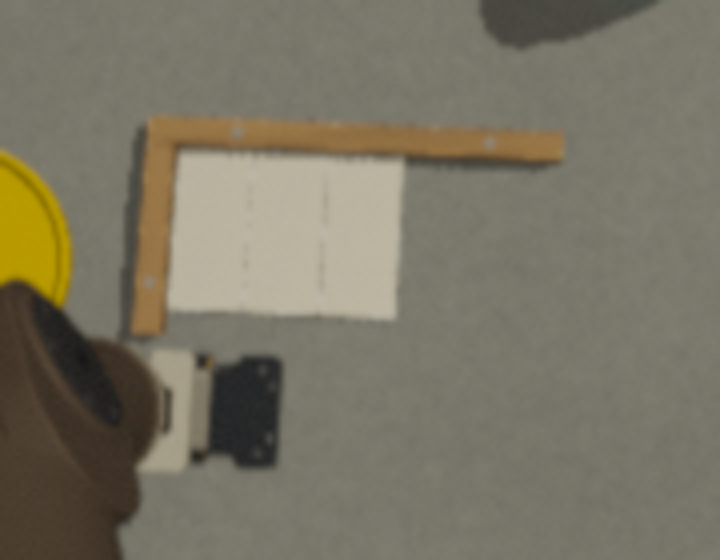

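```bash
python3 -m pendant '[[[0,-30,0,0,0,0.18,-0.74],[-10,-70,0,0,0,0.36,-0.74],[-20,-110,0,0,0,0.54,-0.74],[-45,-150,0,0,0,0.72,-0.74],[-75,-183,0,0,0,0.9,-0.74],[-105,-183,0,0,0,1.08,-0.74],[-131,-183,0,0,0,1.26,-0.74],[-131,-183,0,0,0,1.44,-0.74],[-131,-183,0,0,0,1.571,-0.74],[-131,-183,0,0,0,1.571,-0.74],[-131,-183,0,0,0,1.571,-0.74]]]'; python3 st.py;  python3 - <<'E'
from h import *
save('w13',get_image('wrist'))
E
```

```text
clock: 36.55
position: [0.5423, 0.151, 0.2707]
ee_rot: [2.275, 2.166, -0.002]
force: [0.4, 0.6, -0.7]
width: 0.871
t 36.55 pos [542.3 151.  270.7] toolx yaw 87.16 tilt [-0.0006 -0.0011] F [ 0.4  0.6 -0.7] w 80.1 j [-0.91  0.59  0.79  1.92 -0.55  0.86  0.12]
```

View pics/w13.png

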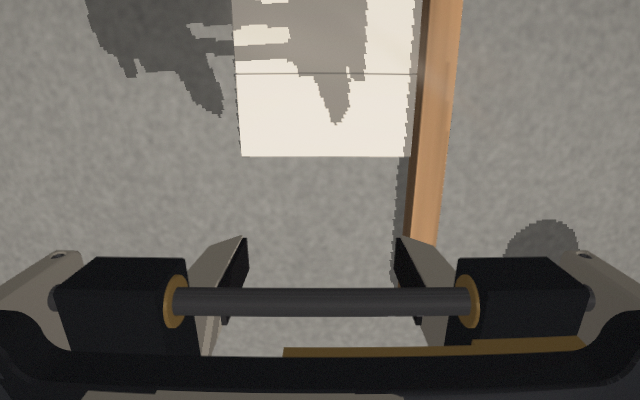

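```bash
python3 -m pendant '[[[0,-10,50,0,0,0,-0.52],[0,-10,80,0,0,0,-0.52],[0,-10,89.5,0,0,0,-0.52],[0,-10,89.5,0,0,0,-0.52],[10,-10,89.5,0,0,0,-0.52],[18,-10,89.5,0,0,0,-0.52],[23,-10,89.5,0,0,0,-0.52],[25,-10,89.5,0,0,0,-0.52],[25,-10,89.5,0,0,0,-0.52]]]';python3 -m pendant '[[[1,0,0,0,0,0,-0.52],[1,0,0,0,0,0,-0.52]]]'
```

```text
clock: 37.72
position: [0.5336, 0.1767, 0.1819]
ee_rot: [2.278, 2.163, 0.0]
force: [0.9, -0.2, 0.2]
width: 0.762
clock: 37.98
position: [0.5336, 0.1772, 0.1818]
ee_rot: [2.279, 2.162, -0.001]
force: [-0.2, -1.7, 0.3]
width: 0.761
```

```bash
python3 -m pendant '[[[1,0,0,0,0,0,-0.52],[1,0,0,0,0,0,-0.52]]]'
```

```text
clock: 38.22
position: [0.5337, 0.1776, 0.1818]
ee_rot: [2.279, 2.161, -0.002]
force: [-1.0, -5.2, 1.4]
width: 0.758
```

```bash
python3 -m pendant '[[[1,0,0,0,0,0,-0.52],[1,0,0,0,0,0,-0.52]]]'; python3 -m pendant '[[[-6,0,0,0,0,0,-0.52],[-16,0,0,0,0,0,-0.52],[-16,0,-40,0,0,0,-0.52],[-60,0,-100,0,0,0,-1],[-120,-20,-160,0,0,0,-1],[-150,-40,-200,0,0,0,-1],[-150,-60,-200,0,0,0,-1],[-150,-60,-200,0,0,0,-1]]]'; python3 st.py; python3 look.py a8;python3 - <<'E'
from h import *
im=get_image('wrist');save('w14',im)
im=get_image('top'); c=cam('top'); save('tfin',im)
from h import whites
o=np.load('pics/top0.npy'); d=cv2.absdiff(im,o).max(2)
for n,(x0,y0,x1,y1) in dict(jar=(335,115,368,150),scraper=(405,105,445,170),lid=(140,180,212,252),red=(450,240,505,290)).items(): print(n,d[y0:y1,x0:x1].mean().round(2),(d[y0:y1,x0:x1]>40).sum())
E
```

```text
clock: 38.48
position: [0.5337, 0.178, 0.1817]
ee_rot: [2.279, 2.16, -0.003]
force: [-0.5, -7.7, 1.4]
width: 0.758
clock: 39.48
position: [0.4648, 0.0312, 0.3831]
ee_rot: [-2.28, -2.159, -0.006]
force: [0.7, 1.0, -1.0]
width: 0.999
t 39.48 pos [464.8  31.2 383.1] toolx yaw 86.88 tilt [0.0014 0.0037] F [ 0.7  1.  -1. ] w 91.9 j [-0.98  0.27  1.    2.03 -0.28  0.98  0.11]
top [550.7 277.1 180.9 127.1  86.9] own -65.9 -88.9 89.9
scene [545.4 277.4 183.3 118.7  87. ] own -71.2 -88.9 90.0
jar 8.86 0
scraper 8.61 0
lid 9.91 0
red 9.28 0
```

View pics/a8top.png

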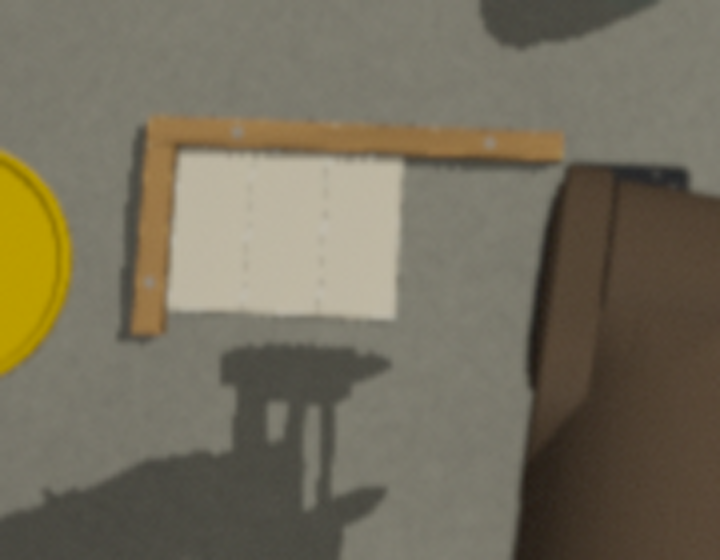

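View pics/w14.png

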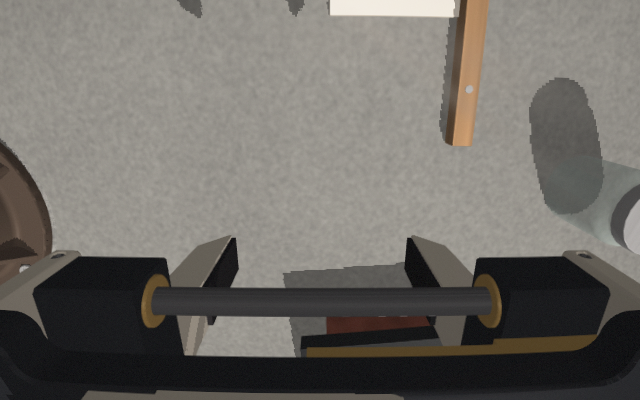

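View pics/tfin.png

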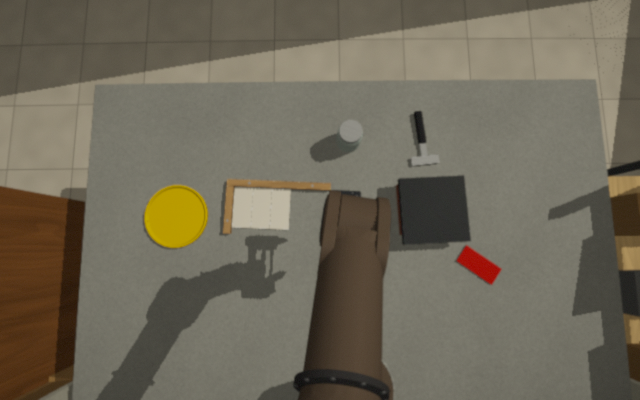

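```bash
python3 -m pendant '[[[0,0,0,0,0,0,-1],[0,0,0,0,0,0,-1]]]'; python3 -c "
from cell import arm
print(arm.sign_off())"
```

```text
clock: 39.92
position: [0.4663, 0.0333, 0.3814]
ee_rot: [2.278, 2.163, -0.002]
force: [0.3, -0.2, -0.2]
width: 0.999
the job is handed in; nothing more can be done
None
```

The job is done and handed in at 39.9 s: all three tiles lie in one closed row in the corner, with the gripper open and clear.

**What I did**
- I pushed the ledge tile out flat until it overhung by about 42 mm, then gripped that end across its width. I lifted it off and lowered it until it touched the floor (5 N), beside the loose tiles.
- I gripped tiles a and b in turn and turned them square to the corner. I then pushed the whole row sideways against the stop and each tile end-on against the long batten, and finished with one more sideways push.

**Last checks**
- **Row:** from the top camera it measures 180.9 × 127.1 mm, centred at corner (-65.9, -88.9) mm and within about 0.1° of square. The target is 180 × 130 mm at (-65, -90) mm.
- **Contact:** each end push met the batten at about 5–7 N. The three stopping positions lie on a straight line along it. The final sideways push met resistance (about 8 N) at the same place as before, so the row was already tight.
- **Bystanders:** the jar, pail lid, scraper and red tile look unmoved in the top view compared with the first picture.

**What disagreed:** about 3 mm of tile length is missing in the top view, and the scene camera sees only 118.7 mm of it. I put this down to the batten's shadow and the batten hiding the far ends, so the batten fit rests on the push forces and the near-end position.

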